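Pack the micromanipulator accessory tray

ROBOT

A 6-joint arm with a two-finger parallel gripper is mounted at the origin on the work surface. World frame = base frame: x ahead of the robot, y to its left, z up, the work surface at z = 0. Lengths are in m, angles in degrees, forces in N, time in s.
With the tool pointing down it reaches from about 0.325 to 0.775 m from the base axis. Payload 5.5 kg.
Tool frame: the origin (TCP) lies midway between the tips of the shut fingers; the grasp point (between the pads) lies 19 mm behind it (manip.tcp_to_grasp is the distance from the TCP to the grasp point, in m); z points along the fingers, y is the line along which they close (so a half turn about z gives the same grasp; the last joint's range is limited). The gripper opens to 88 mm and grips with 3 to 60 N. Pads are 20 mm wide; open, the fingers measure 115 mm over their backs; the gripper's body (75 mm by 178 mm) begins 61 mm behind the grasp point.
Start: joints at [60.006, 5.22, 70.514, -0, 104.267, -3.249], TCP at [0.27, 0.536, 0.19] pointing down, gripper open.
Joint ranges: [-164.24, 164.24], [-49.07, 125.15], [9.68, 141.18], [-86.29, 266.29], [3.28, 154.24], [-151.56, 151.56]. Speed limits (degrees/s): [147.25, 147.25, 172.46, 180, 180, 180].

INTERFACE

Orientations are given as a 3x3 rotation matrix whose columns are the frame's x, y, z axes.
In Python, from workcell import manip gives the robot as it stands.
- The arm moves only by the tool arm_command, never from a script. Its argument "targets" is a list of rows, each a list of 6 numbers: the shift along the world's x, y, z in m, then the turn, a rotation vector about the world's x, y, z in degrees. In form: [[x, y, z, wx, wy, wz], ...]. A call has 1 to 12 rows; each row is the pose to reach, as a shift and turn from the pose commanded when the call began; what a row does not reach only later rows make up. A row lasts 1/12 s, in which the tool goes at most 41.7 mm and 7.16 degrees, less where a joint would pass 70% of its speed; a pose out of reach is approached as far as the arm can. A call with a gripper value outside its range is refused whole. "claw" is the opening, from 0 (shut) to 1 (fully open), set as the call begins (left out, the last holds). The fingers move at their own pace and stop on an object; "grip_force" is the grip in N (left out, the last holds). Time passes only in rows, so rows that repeat a pose let the fingers close. It gives the time, the measured TCP pose, the force, the opening and the grip force at its end, in the units of the state.
- manip.read_state(): the state, without advancing time (a new reading comes with each control period).
- manip.camera(name): name is "side" or "top" or "wrist"; returns a dict with "pixels" (400x640x3 uint8, red, green, blue), "intrinsics" (3x3 intrinsics, pixels), "position" and "orientation" of the camera in the world; the wrist camera has in their place "hand_eye" (4x4, takes a point from camera to tool coordinates, whose origin is the TCP and whose axes are the flange's). Camera axes: x right, y up, looking along -z (the intrinsics and any distortion apply to the point x, -y, -z); pixel columns grow to the right and rows downward; lengths in m; the calibration is good to about 2 mm. A picture is of the moment at which its call begins: read the wrist's pose just before it. There is no depth.
- manip.sign_off(): hands the job in; it is judged then, once.
The state is a dict: "clock": time; "qpos": joint angles; "joint_vel": joint speeds; "effort": joint torques, N m; "tcp_pos": TCP position; "eef_rot": TCP orientation; "force": force on the tool from outside, world axes, zero at the start; "moment": the same for the moment, N m; "width": finger opening in m; "grasp_force": force on a finger pad.
Only numpy, scipy, OpenCV 4.12 (cv2) and the standard library are available. Lean on these libraries where they do the work, as an engineer would, in place of code of your own. Each camera call takes 0.05 s, during which the arm holds its last target. There are 200 camera calls.

TASK

Put the accessories away for transport: lay the blue-handled lens brush and the T-shaped aluminium bracket flat in the tray compartments that match their outlines, each with its wide end in the wide bay. Then lower the red hold-down bar across them onto the tray's two pins until it rests flush on the pin shoulders, and let go. Set things down rather than dropping them, and leave the dishes, the jar and the joystick box alone.

Things in the scene. Friction and masses are not known exactly. Their poses are not given: they have to be found in the camera images.
- tray: Cream tray fixed to the bench, 210 (x) by 180 (y) mm. Origin: centre of its underside, z up. Floor surface at z = 6. Grey ribs 5 mm thick, 5 mm above the floor (tops at z = 11), outline two dark-floored compartments along x: the brush's at y = +38, the bracket's at y = -38. Two steel pins on grey shoulders stand at x = 25, y = +78 and -78.
- tray_brush_bay (a point): Where the brush's origin belongs: on the tray floor, at tray x = 0, y = 38, z = 6. The compartment has a wide bay (44 mm wide) at its +x end, x 28 to 91, for the bristle end, and a narrow bay (26 mm wide) x -91 to 28 for the handle. Axes as the tray's.
- tray_bracket_bay (a point): Where the bracket's origin belongs: on the tray floor, at tray x = -22, y = -38, z = 6. The compartment has a wide bay (54 mm wide) at its -x end, x -88 to -46, for the crossbar, and a narrow bay (30 mm wide) x -46 to 44 for the stem. Axes as the tray's.
- tray_bar_seat (a point): Where the hold-down bar's origin belongs: midway between the pins, level with the shoulder tops (tray x = 25, y = 0, z = 24). Shoulders: 18 mm in diameter. Pins: 10 mm in diameter, 15 mm high above the shoulders, the last 4 mm tapering to 5 mm. Axes as the tray's.
- brush: Lens brush lying flat, 170 mm long along its x, 16 mm thick, about 60 g, balanced near its origin (centre of its underside). Blue handle 18 mm wide, x = -85 to 35; steel ferrule 32 mm wide, 34 to 51; tan bristle block 36 mm wide, 50 to 85 (the +x end). Grip the handle across its width at about x = -10, above the 5 mm height of the tray's ribs.
- brush_tip (a point): End of the bristles: brush x = 85, mid thickness.
- bracket: Flat T-shaped aluminium bracket, 120 mm long along its x, 14 mm thick, about 130 g. Origin: middle of its length, on the underside; centre of mass at x = -10. Crossbar 46 mm wide, x = -60 to -30 (the -x end); stem 22 mm wide, -30 to 60. Grip the stem across its width at about x = -5, above the 5 mm height of the tray's ribs.
- bracket_head (a point): Middle of the crossbar's end face: bracket x = -60, mid thickness.
- bar: Red hold-down bar, a plate 184 mm long along its y, 36 mm wide along its x, 6 mm thick, about 120 g, with a 14 mm round hole at y = +78 and another at y = -78. Origin: centre of its underside. In the middle, a white grip block, 16 mm (x) by 50 mm (y), rises from the plate's top to z = 34. Either way round fits.
- dishes: Bystander: stack of clear and white dishes, 62 mm in diameter, 52 mm high, loose. Origin: centre of its underside.
- jar: Bystander: clear jar with a red cap, 52 mm in diameter, 70 mm high, loose. Origin: centre of its underside.
- joystick: Bystander: cream control box, 100 by 130 mm and 50 mm high, with a black knob on top up to 100 mm, loose. Origin: centre of its underside.
There are look-alikes about, which are no part of the job. Of the things like the bracket, leave any that is orange or turquoise; of the rest the smaller one is meant.

How it is judged (in metres and radians):
On the way:
1. brush and bracket both lie flat on the floor of their compartments, with the hold-down bar not yet on the pins (horizontal distance between brush and tray_brush_bay below 0.01 m and z of each of brush, bracket in the frame of tray below 0.008 m and angle between the x axis of each of brush, bracket and the x axis of tray, either way round below 0.12 rad and angle between each of brush, bracket's own z axis and vertical below 0.02 rad and x of brush_tip in the frame of tray above 0.06 m and horizontal distance between bracket and tray_bracket_bay below 0.01 m and x of bracket_head in the frame of tray below -0.06 m and not (horizontal distance between bar and tray_bar_seat below 0.005 m and z of bar in the frame of tray below 0.0265 m and angle between the y axis of bar and the y axis of tray, either way round below 0.06 rad and angle between bar's own z axis and vertical below 0.03 rad)), for 0.2 s.
At the end, for the whole second after the job is handed in: Brush and bracket flat in their bays, wide end in wide bay (10 mm and 0.12 rad of place, within 2 mm of the floor, tilt under 0.02 rad); bar on both pins (5 mm, 0.06 rad), within 2.5 mm of flush, tilt under 0.03 rad; all three released and at rest (horizontal distance between brush and tray_brush_bay below 0.01 m and z of each of brush, bracket in the frame of tray below 0.008 m and angle between the x axis of each of brush, bracket and the x axis of tray, either way round below 0.12 rad and angle between each of brush, bracket's own z axis and vertical below 0.02 rad and x of brush_tip in the frame of tray above 0.06 m and horizontal distance between bracket and tray_bracket_bay below 0.01 m and x of bracket_head in the frame of tray below -0.06 m and horizontal distance between bar and tray_bar_seat below 0.005 m and z of bar in the frame of tray below 0.0265 m and angle between the y axis of bar and the y axis of tray, either way round below 0.06 rad and angle between bar's own z axis and vertical below 0.03 rad and linear speed of each of brush, bracket, bar below 0.02 m/s); the robot touches nothing.
It fails at once if the brush is let fall from a height (over about 30 mm) instead of being set down (linear speed of brush above 0.75 m/s and contact force between the fingers and brush below 0.05 N).
It fails at once if the bracket is let fall from a height (over about 30 mm) instead of being set down (linear speed of bracket above 0.75 m/s and contact force between the fingers and bracket below 0.05 N).
It fails at once if the bar is let fall from a height (over about 30 mm) instead of being set down (linear speed of bar above 0.75 m/s and contact force between the fingers and bar below 0.05 N).
It fails at once if the dishes, the jar or the joystick box is pushed more than 30 mm or tipped (distance of any of dishes, jar, joystick from where it was at the start of the episode above 0.03 m or angle between any of dishes, jar, joystick's own z axis and vertical above 0.3 rad).
It also fails if it takes over 64 s, if anything falls off the work surface, if the arm or the gripper's body presses on something with over 40 N, if the wrist force passes 120 N, or if a joint passes its speed limit or range.

## Working session

There is one attempt and no reset: what is moved stays moved. The work goes in short steps, Python scripts to look and compute and a tool call to move; the robot and the scene stay as the last step left them, time stands still between calls to the robot, and variables do not carry over. Pictures are saved under pics/ and viewed, at most 10 in all, crops included, and the job is handed in when it is done.

Besides the shell and the picture viewer there is one more tool, called after "Call:" as name(argument=value, ...) on one line, values as JSON. arm_command: Moves the arm, as the interface text tells. Its arguments: {"type":"object","properties":{"targets":{"type":"array"},"claw":{"type":"number"},"grip_force":{"type":"number"}},"required":["targets"]}

```bash
mkdir -p pics
cat > h.py <<'E'
import numpy as np, cv2
from workcell import manip
def shot(name,f):
    s=manip.read_state(); c=manip.camera(name); c['s']=s
    cv2.imwrite('pics/'+f+'.png',c['pixels'][:,:,::-1])
    if name=='wrist':
        H=np.array(c['hand_eye']); R=np.array(s['eef_rot']); p=np.array(s['tcp_pos'])
        c['orientation']=R@H[:3,:3]; c['position']=R@H[:3,3]+p
    np.savez('pics/'+f+'.npz',px=c['pixels'],K=c['intrinsics'],P=c['position'],R=c['orientation'])
    return c
def load(f): return np.load('pics/'+f+'.npz')
def ray(d,uv,z):
    uv=np.atleast_2d(np.asarray(uv,float)); K=d['K']
    q=np.c_[(uv[:,0]-K[0,2])/K[0,0],-(uv[:,1]-K[1,2])/K[1,1],-np.ones(len(uv))]
    v=q@np.array(d['R']).T; P=np.array(d['P'])
    return P+v*((z-P[2])/v[:,2])[:,None]
def proj(d,X):
    q=(np.atleast_2d(X)-d['P'])@d['R']; K=d['K']
    return np.c_[K[0,0]*q[:,0]/-q[:,2]+K[0,2],K[1,1]*-q[:,1]/-q[:,2]+K[1,2]]
E
python3 - <<'E'
from h import *
for n in ('top','side'):
    c=shot(n,n+'0'); print(n,c['position'],np.round(c['orientation'],3).tolist(),np.round(c['intrinsics'],1).tolist(), [k for k in c])
E
```

```text
top [ 0.31603226 -0.0414749   1.38897897] [[-0.017, 0.984, -0.179], [-1.0, -0.016, 0.007], [0.004, 0.179, 0.984]] [[461.4, 0.0, 319.2], [0.0, 461.4, 192.2], [0.0, 0.0, 1.0]] ['pixels', 'intrinsics', 'position', 'orientation', 's']
side [ 0.41751537 -1.02447897  0.94918039] [[0.99, 0.087, -0.115], [-0.144, 0.675, -0.724], [0.015, 0.733, 0.68]] [[513.8, 0.0, 321.7], [0.0, 513.8, 207.0], [0.0, 0.0, 1.0]] ['pixels', 'intrinsics', 'position', 'orientation', 's']
```

View pics/top0.png

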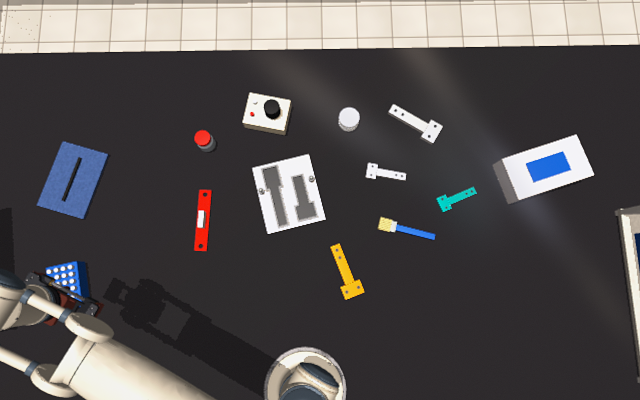

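The top view shows the small white bracket at about (386,173), brush (405,229), red bar (203,220), and the tray at (289,194) with pins near (262,190) and (312,179). The larger white, the orange and the turquoise brackets are the look-alikes.

Run:
```python
from h import *
d=load('top0'); im=d['px']; hsv=cv2.cvtColor(im,cv2.COLOR_RGB2HSV); H,S,V=[hsv[...,i].astype(int) for i in range(3)]
def roi(m,x0,y0,x1,y1):
    o=np.zeros(m.shape,np.uint8); o[y0:y1,x0:x1]=m[y0:y1,x0:x1]; return o
def big(m):
    n,l,st,c=cv2.connectedComponentsWithStats(m); i=1+st[1:,4].argmax(); return (l==i).astype(np.uint8)
def rep(name,m,z):
    m=big(m); ys,xs=np.nonzero(m); X=ray(d,np.c_[xs,ys],z)[:,:2]
    r=cv2.minAreaRect((X*1000).astype(np.float32)); c=X.mean(0); w,v=np.linalg.eigh(np.cov(X.T)); a=v[:,1]
    print(name,len(xs),'centroid',c.round(4),'rect',np.round(r[0],1),np.round(r[1],1),round(r[2],1),'axis deg',np.degrees(np.arctan2(a[1],a[0])).round(1))
br=(V>130)&(S<60)
rep('bracket',roi(br,355,155,412,190),.014)
rep('brush',roi((S>90)&(V>90)|(V>150),372,210,442,245),.016)
rep('handle',roi((H>95)&(H<130)&(S>120),372,210,442,245),.016)
rep('bristle',roi((H>15)&(H<40)&(S>50)&(V>120),372,210,442,245),.016)
rep('bar',roi(((H<8)|(H>172))&(S>120)|((V>180)&(S<60)),188,182,218,260),.006)
rep('block',roi((V>170)&(S<80),188,182,218,260),.034)
rep('tray',roi((V>60),240,145,335,245),.006)
print('pins guess',ray(d,[[262,190.5],[312,179]],.03).round(3))
a=cv2.resize(im[145:245,240:420],None,fx=4.4,fy=4.4,interpolation=cv2.INTER_CUBIC); cv2.imwrite('pics/crop0.png',a[:,:,::-1])
```

```text
bracket 384 centroid [ 0.6251 -0.2464] rect [ 629.4 -254. ] [122.1  47.3] 86.9 axis deg 78.7
brush 492 centroid [ 0.4521 -0.2982] rect [ 451.  -310.3] [172.2  38.6] 76.4 axis deg 74.8
handle 285 centroid [ 0.4414 -0.3359] rect [ 441.4 -335.8] [117.8  21.5] 74.4 axis deg 74.7
bristle 159 centroid [ 0.4668 -0.2452] rect [ 466.7 -245.6] [37.3 38.1] 74.8 axis deg 161.6
bar 765 centroid [0.4902 0.3014] rect [490.3 301.5] [ 40.4 188.2] 86.8 axis deg 176.8
block 91 centroid [0.4894 0.3009] rect [488.5 301. ] [16.2 47.8] 87.0 axis deg 177.4
tray 4161 centroid [0.5664 0.0438] rect [567.8  43.8] [213.6 183.7] 13.4 axis deg -166.9
pins guess [[ 0.572  0.12   0.03 ]
 [ 0.604 -0.03   0.03 ]]
```

View pics/crop0.png

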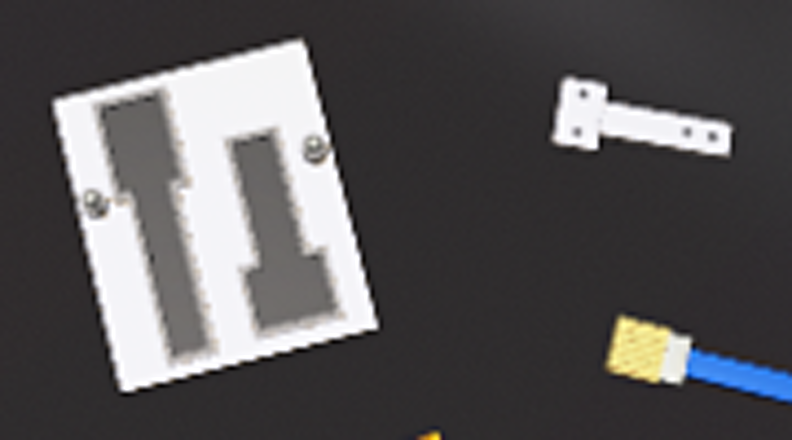

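The crop confirms that the brush bay is on the left with its wide bay at the top (+x), and the bracket bay is on the right with its wide bay at the bottom. The pins sit at crop (95,203) and (316,149), so tray yaw is about +13.4°.

```bash
cat >> h.py <<'E'
from scipy.spatial.transform import Rotation as Ro
def st():
    s=manip.read_state(); R=np.array(s['eef_rot']); 
    print('t',round(s['clock'],2),'p',np.round(s['tcp_pos'],4),'yawy',np.degrees(np.arctan2(R[1,1],R[0,1])).round(2),'z',R[:,2].round(3),'q',np.round(s['qpos'],1),'F',np.round(s['force'],1),'w',round(s['width'],4),'g',s['grasp_force'])
E
python3 - <<'E'
from h import *
st(); print(manip.tcp_to_grasp); c=shot('wrist','w0'); print(np.round(c['hand_eye'],3), c['intrinsics'])
E
```

```text
t 0.1 p [0.2699 0.5355 0.189 ] yawy 63.25 z [-0.001 -0.002 -1.   ] q [ 60.    5.3  70.6  -0.  104.3  -3.2] F [-0.4  0.5 -0.6] w 0.0879 g 0.0
0.0187
[[ 0.001  0.963  0.271  0.074]
 [ 1.    -0.001  0.001 -0.   ]
 [ 0.001  0.271 -0.963 -0.195]
 [ 0.     0.     0.     1.   ]] [[328.44908503   0.         321.19098967]
 [  0.         328.44908503 202.83198489]
 [  0.           0.           1.        ]]
```

Call:
arm_command(targets=[[0.08,-0.38,-0.03,0,0,-40],[0.08,-0.38,-0.03,0,0,-40],[0.08,-0.38,-0.03,0,0,-40],[0.08,-0.38,-0.03,0,0,-40],[0.08,-0.38,-0.03,0,0,-40],[0.08,-0.38,-0.03,0,0,-40],[0.08,-0.38,-0.03,0,0,-40],[0.08,-0.38,-0.03,0,0,-40],[0.08,-0.38,-0.03,0,0,-40],[0.08,-0.38,-0.03,0,0,-40],[0.08,-0.38,-0.03,0,0,-40],[0.08,-0.38,-0.03,0,0,-40]], claw=0.6)

```text
clock: 1.15
tcp_pos: [0.3501, 0.1554, 0.16]
eef_rot: [[-0.392, 0.92, 0.0], [0.92, 0.392, 0.001], [0.0, 0.0, -1.0]]
force: [0.6, 0.5, 1.1]
width: 0.0528
grasp_force: 0.0
```

Call:
arm_command(targets=[[0.096,-0.477,-0.06,0,0,-38.85],[0.096,-0.477,-0.06,0,0,-38.85],[0.096,-0.477,-0.06,0,0,-38.85],[0.096,-0.477,-0.06,0,0,-38.85],[0.096,-0.477,-0.06,0,0,-38.85],[0.096,-0.477,-0.06,0,0,-38.85],[0.096,-0.477,-0.06,0,0,-38.85],[0.096,-0.477,-0.06,0,0,-38.85],[0.096,-0.477,-0.06,0,0,-38.85],[0.096,-0.477,-0.06,0,0,-38.85],[0.096,-0.477,-0.06,0,0,-38.85],[0.096,-0.477,-0.06,0,0,-38.85]])

```text
clock: 2.15
tcp_pos: [0.4473, -0.3226, 0.0988]
eef_rot: [[0.268, 0.963, -0.001], [0.963, -0.268, 0.001], [0.0, -0.001, -1.0]]
force: [1.1, 0.5, -0.9]
width: 0.0527
grasp_force: 0.0
```

Run:
```python
from h import *
st(); shot('wrist','w1'); st(); d=load('w1'); hsv=cv2.cvtColor(d['px'],cv2.COLOR_RGB2HSV); H,S,V=[hsv[...,i].astype(int) for i in range(3)]
for n,m in (('handle',(H>95)&(H<130)&(S>120)),('bristle',(H>15)&(H<40)&(S>50)&(V>120))):
    k,l,s,c=cv2.connectedComponentsWithStats(m.astype(np.uint8))
    for i in range(1,k):
        if s[i,4]>300:
            ys,xs=np.nonzero(l==i); X=ray(d,np.c_[xs,ys],.016)[:,:2]; r=cv2.minAreaRect((X*1000).astype(np.float32)); print(n,s[i],np.round(r[0],1),np.round(r[1],1),round(r[2],1))
```

```text
t 2.15 p [ 0.4473 -0.3226  0.0988] yawy -15.54 z [-0.001  0.001 -1.   ] q [-39.3  -2.1  87.2   0.   94.9 -23.8] F [ 1.1  0.5 -0.9] w 0.0527 g 0.0
t 2.2 p [ 0.4469 -0.3263  0.0967] yawy -15.69 z [-0.003 -0.001 -1.   ] q [-39.6  -1.8  87.1  -0.1  94.8 -23.9] F [-4.8  0.7 -0.9] w 0.0526 g 0.0
handle [ 307  147   23  128 2773] [ 441.1 -336.1] [117.8  18.9] 74.9
bristle [   0    0  114   86 5299] [ 295.3 -134.7] [81.6 60.7] 20.4
bristle [192 294  24  66 698] [ 300.1 -418. ] [76.8 19.1] 63.8
bristle [427 294  24  66 746] [ 524.5 -480.2] [77.  19.6] 85.2
bristle [ 208  376  374   19 5025] [ 467.8 -537.2] [ 23.  391.4] 74.5
```

View pics/w1.png

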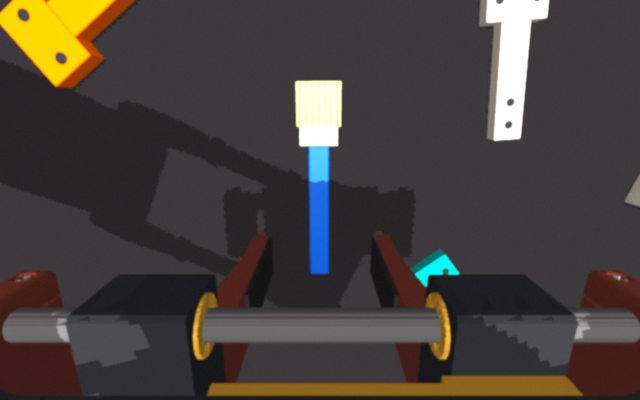

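The brush is centred between the fingers (handle from about (318,147) to (318,273)), which agrees with the top-view fix. I'll descend and grip.

Call:
arm_command(targets=[[-0.001,0,-0.02,0,0,0.4],[-0.001,0,-0.04,0,0,0.4],[-0.001,0,-0.06,0,0,0.4],[-0.001,0,-0.075,0,0,0.4],[-0.001,0,-0.085,0,0,0.4],[-0.001,0,-0.09,0,0,0.4],[-0.001,0,-0.093,0,0,0.4],[-0.001,0,-0.093,0,0,0.4],[-0.001,0,-0.093,0,0,0.4]])

```text
clock: 2.95
tcp_pos: [0.4457, -0.3213, 0.008]
eef_rot: [[0.262, 0.965, 0.001], [0.965, -0.262, -0.001], [-0.001, 0.001, -1.0]]
force: [0.6, 0.1, 0.1]
width: 0.0526
grasp_force: 0.0
```

Call:
arm_command(targets=[[0,0,0,0,0,0],[0,0,0,0,0,0],[0,0,0,0,0,0],[0,0,0,0,0,0],[0,0,0,0,0,0],[0,0,0,0,0,0],[0,0,0,0,0,0],[0,0,0,0,0,0]], claw=0, grip_force=20)

```text
clock: 3.62
tcp_pos: [0.445, -0.3212, 0.007]
eef_rot: [[0.262, 0.965, -0.0], [0.965, -0.262, 0.0], [0.0, -0.0, -1.0]]
force: [1.0, 0.6, 0.2]
width: 0.0031
grasp_force: 0.0
```

The fingers closed on nothing, so I'll look before doing anything else.

Run:
```python
from h import *
c=shot('wrist','w2'); s=shot('side','s2'); st()
a=c['pixels'][60:400,130:520]; b=s['pixels']; 
u=proj(load('s2'),[[.445,-.321,.01]])[0].astype(int); print(u)
b=cv2.resize(b[max(0,u[1]-60):u[1]+50,u[0]-65:u[0]+65],(390,330),interpolation=cv2.INTER_CUBIC)
cv2.imwrite('pics/v2.png',np.hstack([cv2.resize(a,(390,330)),b])[:,:,::-1])
```

```text
t 3.72 p [ 0.445  -0.3212  0.007 ] yawy -15.19 z [-0.  0. -1.] q [-39.4  -0.2  94.7   0.   85.5 -24.2] F [-0.1  0.5  0.1] w 0.0001 g 0.0
[282 301]
```

View pics/v2.png

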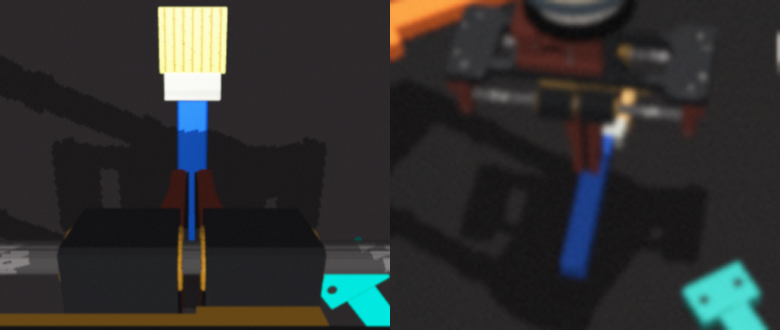

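The fingers appear to be closed above the handle. I'll check the TCP height by projecting it into both views.

Run:
```python
from h import *
T=np.array([.445,-.3212,.007]); dr=np.array([np.cos(np.radians(74.8)),np.sin(np.radians(74.8)),0]); n=np.array([-dr[1],dr[0],0])
B=np.array([.4411,-.3361,0])+25*.001*dr
out=[]
for f,hw,hh in (('w2',40,30),('s2',32,24)):
    d=load(f); im=d['px'].copy(); u=proj(d,T)[0].astype(int); k=390//(2*hw)
    im=cv2.resize(im[u[1]-hh:u[1]+hh,u[0]-hw:u[0]+hw],None,fx=k,fy=k,interpolation=cv2.INTER_NEAREST)
    for h,c in ((0,(0,255,0)),(.01,(255,255,0)),(.02,(255,0,255)),(.03,(255,255,255))):
        v=(proj(d,T+[0,0,h])[0]-u+[hw,hh])*k; cv2.circle(im,tuple(v.astype(int)),4,c,2)
    for x,y in ((-85,9),(-85,-9)):
        v=(proj(d,B+dr*x/1e3+n*y/1e3+[0,0,.016])[0]-u+[hw,hh])*k; cv2.circle(im,tuple(v.astype(int)),3,(255,0,0),2)
    out.append(cv2.resize(im,(390,290)))
cv2.imwrite('pics/v3.png',np.hstack(out)[:,:,::-1])
```

```text
(no output)
```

View pics/v3.png

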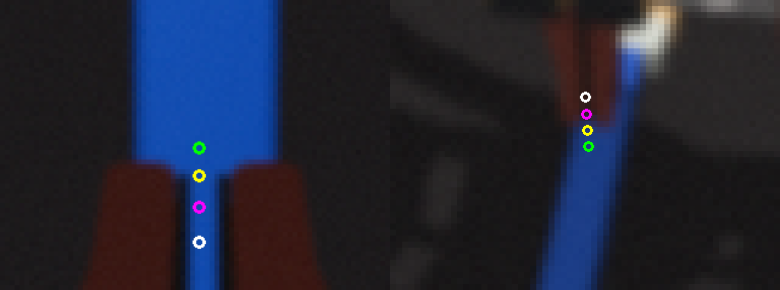

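Both views put the real fingertips roughly 15–20 mm above the reported TCP. I'll open, lower in small steps and find the surface by touch.

Call:
arm_command(targets=[[0,0,0,0,0,0],[0,0,0,0,0,0],[0,0,0,0,0,0],[0,0,0,0,0,0],[0,0,0,0,0,0],[0,0,0,0,0,0]], claw=0.6)

```text
clock: 4.22
tcp_pos: [0.445, -0.3212, 0.007]
eef_rot: [[0.262, 0.965, 0.0], [0.965, -0.262, -0.0], [-0.0, 0.0, -1.0]]
force: [-0.7, 0.4, 0.2]
width: 0.037
grasp_force: 0.0
```

Call:
arm_command(targets=[[0,0,-0.004,0,0,0],[0,0,-0.008,0,0,0],[0,0,-0.008,0,0,0],[0,0,-0.008,0,0,0]])

```text
clock: 4.55
tcp_pos: [0.4446, -0.3209, -0.0017]
eef_rot: [[0.262, 0.965, -0.001], [0.965, -0.262, 0.001], [0.0, -0.001, -1.0]]
force: [-0.0, -0.1, 0.0]
width: 0.0525
grasp_force: 0.0
```

Call:
arm_command(targets=[[0,0,-0.002,0,0,0],[0,0,-0.004,0,0,0],[0,0,-0.004,0,0,0]])

```text
clock: 4.8
tcp_pos: [0.4448, -0.321, -0.0055]
eef_rot: [[0.262, 0.965, -0.001], [0.965, -0.262, 0.0], [0.0, -0.001, -1.0]]
force: [-0.3, -0.3, 0.7]
width: 0.0524
grasp_force: 0.0
```

Call:
arm_command(targets=[[0,0,-0.002,0,0,0],[0,0,-0.004,0,0,0],[0,0,-0.004,0,0,0]])

```text
clock: 5.05
tcp_pos: [0.4448, -0.321, -0.0095]
eef_rot: [[0.262, 0.965, -0.001], [0.965, -0.262, 0.0], [0.0, -0.001, -1.0]]
force: [0.0, -0.2, -1.1]
width: 0.0527
grasp_force: 0.0
```

Call:
arm_command(targets=[[0,0,-0.001,0,0,0],[0,0,-0.002,0,0,0],[0,0,-0.002,0,0,0]])

```text
clock: 5.3
tcp_pos: [0.445, -0.3211, -0.0112]
eef_rot: [[0.262, 0.965, -0.0], [0.965, -0.262, 0.0], [0.0, -0.0, -1.0]]
force: [-0.0, -0.2, 0.1]
width: 0.0526
grasp_force: 0.0
```

Call:
arm_command(targets=[[0,0,-0.001,0,0,0],[0,0,-0.002,0,0,0],[0,0,-0.002,0,0,0]])

```text
clock: 5.55
tcp_pos: [0.4449, -0.3211, -0.0132]
eef_rot: [[0.262, 0.965, -0.0], [0.965, -0.262, 0.0], [0.0, -0.0, -1.0]]
force: [0.0, 1.0, -0.8]
width: 0.0527
grasp_force: 0.0
```

Call:
arm_command(targets=[[0,0,-0.001,0,0,0],[0,0,-0.002,0,0,0],[0,0,-0.002,0,0,0]])

```text
clock: 5.8
tcp_pos: [0.4449, -0.3211, -0.0152]
eef_rot: [[0.262, 0.965, -0.0], [0.965, -0.262, 0.0], [0.0, -0.0, -1.0]]
force: [0.1, -0.6, 0.2]
width: 0.0529
grasp_force: 0.0
```

Call:
arm_command(targets=[[0,0,-0.001,0,0,0],[0,0,-0.002,0,0,0],[0,0,-0.002,0,0,0]])

```text
clock: 6.05
tcp_pos: [0.4449, -0.3211, -0.0172]
eef_rot: [[0.262, 0.965, -0.0], [0.965, -0.262, 0.0], [0.0, -0.0, -1.0]]
force: [0.5, -0.3, -0.5]
width: 0.0523
grasp_force: 0.0
```

Call:
arm_command(targets=[[0,0,-0.001,0,0,0],[0,0,-0.002,0,0,0],[0,0,-0.002,0,0,0]])

```text
clock: 6.3
tcp_pos: [0.4449, -0.3211, -0.0192]
eef_rot: [[0.262, 0.965, -0.0], [0.965, -0.262, 0.0], [0.0, -0.0, -1.0]]
force: [-0.0, 0.3, -0.2]
width: 0.0528
grasp_force: 0.0
```

Call:
arm_command(targets=[[0,0,-0.001,0,0,0],[0,0,-0.002,0,0,0],[0,0,-0.002,0,0,0]])

```text
clock: 6.55
tcp_pos: [0.4449, -0.3211, -0.0212]
eef_rot: [[0.262, 0.965, -0.0], [0.965, -0.262, 0.0], [0.0, -0.0, -1.0]]
force: [0.6, 0.1, -0.2]
width: 0.0524
grasp_force: 0.0
```

Call:
arm_command(targets=[[0,0,-0.001,0,0,0],[0,0,-0.002,0,0,0],[0,0,-0.002,0,0,0]])

```text
clock: 6.8
tcp_pos: [0.4449, -0.3211, -0.0232]
eef_rot: [[0.262, 0.965, -0.0], [0.965, -0.262, 0.0], [0.0, -0.0, -1.0]]
force: [-1.1, -0.1, -0.2]
width: 0.0526
grasp_force: 0.0
```

Call:
arm_command(targets=[[0,0,-0.001,0,0,0],[0,0,-0.002,0,0,0],[0,0,-0.002,0,0,0]])

```text
clock: 7.05
tcp_pos: [0.4449, -0.3211, -0.0252]
eef_rot: [[0.262, 0.965, -0.0], [0.965, -0.262, 0.0], [0.0, -0.0, -1.0]]
force: [0.3, -0.2, -0.3]
width: 0.0527
grasp_force: 0.0
```

Run:
```python
from h import *
shot('side','s4'); shot('wrist','w4'); st()
T=np.array([.4449,-.3211,-.0252]); out=[]
for f,hw,hh in (('w4',90,67),('s4',45,33)):
    d=load(f); u=(proj(d,T)[0]).astype(int)-[0,8]; k=390/(2*hw)
    im=cv2.resize(d['px'][u[1]-hh:u[1]+hh,u[0]-hw:u[0]+hw],None,fx=k,fy=k,interpolation=cv2.INTER_CUBIC)
    for h,c in ((0,(0,255,0)),(.01,(255,255,0)),(.02,(255,0,255)),(.03,(255,255,255))):
        v=(proj(d,T+[0,0,h])[0]-u+[hw,hh])*k; cv2.circle(im,tuple(v.astype(int)),3,c,1)
    out.append(cv2.resize(im,(390,290)))
cv2.imwrite('pics/v4.png',np.hstack(out)[:,:,::-1])
```

```text
t 7.15 p [ 0.445  -0.3211 -0.0251] yawy -15.19 z [-0.  0. -1.] q [-39.4   1.2  96.7   0.   82.1 -24.2] F [ 0.9 -0.7 -0.3] w 0.0527 g 0.0
```

View pics/v4.png

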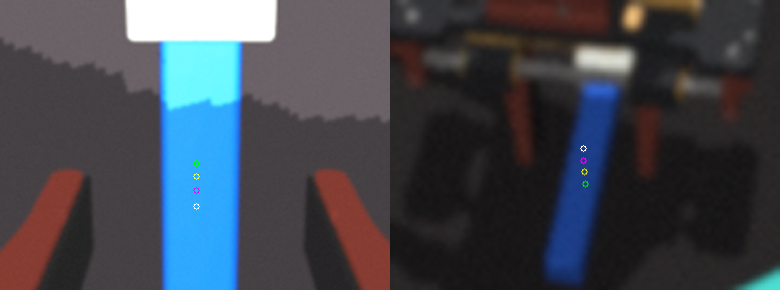

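Depth from the finger spacing (98 px for 52.7 mm) puts the tips about 30 mm behind the reported TCP, so they're nearly on the bench. I'll keep probing.

Call:
arm_command(targets=[[0,0,-0.001,0,0,0],[0,0,-0.002,0,0,0],[0,0,-0.002,0,0,0]])

```text
clock: 7.4
tcp_pos: [0.4449, -0.3211, -0.0272]
eef_rot: [[0.262, 0.965, -0.0], [0.965, -0.262, 0.0], [0.0, -0.0, -1.0]]
force: [0.4, 0.7, -0.2]
width: 0.0524
grasp_force: 0.0
```

Call:
arm_command(targets=[[0,0,-0.001,0,0,0],[0,0,-0.002,0,0,0],[0,0,-0.002,0,0,0]])

```text
clock: 7.65
tcp_pos: [0.4449, -0.3211, -0.0293]
eef_rot: [[0.262, 0.965, -0.0], [0.965, -0.262, 0.0], [0.0, -0.0, -1.0]]
force: [1.2, -0.2, 0.1]
width: 0.0526
grasp_force: 0.0
```

Call:
arm_command(targets=[[0,0,-0.001,0,0,0],[0,0,-0.002,0,0,0],[0,0,-0.002,0,0,0]])

```text
clock: 7.9
tcp_pos: [0.4449, -0.3211, -0.0312]
eef_rot: [[0.262, 0.965, -0.0], [0.965, -0.262, 0.0], [0.0, -0.0, -1.0]]
force: [-0.5, -0.4, -0.6]
width: 0.0528
grasp_force: 0.0
```

Call:
arm_command(targets=[[0,0,-0.001,0,0,0],[0,0,-0.001,0,0,0],[0,0,-0.001,0,0,0]])

```text
clock: 8.15
tcp_pos: [0.445, -0.3211, -0.032]
eef_rot: [[0.262, 0.965, -0.0], [0.965, -0.262, 0.0], [0.0, -0.0, -1.0]]
force: [-0.2, -0.0, -0.4]
width: 0.0526
grasp_force: 0.0
```

Call:
arm_command(targets=[[0,0,-0.001,0,0,0],[0,0,-0.002,0,0,0],[0,0,-0.002,0,0,0]])

```text
clock: 8.4
tcp_pos: [0.4452, -0.3213, -0.0323]
eef_rot: [[0.262, 0.965, 0.0], [0.965, -0.262, -0.0], [-0.0, 0.0, -1.0]]
force: [-2.4, 3.0, 8.6]
width: 0.0527
grasp_force: 4.5
```

Call:
arm_command(targets=[[0,0,-0.001,0,0,0],[0,0,-0.001,0,0,0],[0,0,-0.001,0,0,0]])

```text
clock: 8.65
tcp_pos: [0.4452, -0.3213, -0.0323]
eef_rot: [[0.262, 0.965, 0.0], [0.965, -0.262, -0.0], [-0.0, 0.001, -1.0]]
force: [-5.3, 4.6, 13.4]
width: 0.0528
grasp_force: 6.9
```

The fingertips touch the bench at reported z = -0.0323, so the true tips are 32.3 mm above the reported TCP. I'll raise the tips to 7.5 mm and grip.

Call:
arm_command(targets=[[0,0,0.005,0,0,0],[0,0,0.01,0,0,0],[0,0,0.01,0,0,0],[0,0,0.01,0,0,0]])

```text
clock: 8.98
tcp_pos: [0.4453, -0.3214, -0.0247]
eef_rot: [[0.262, 0.965, 0.001], [0.965, -0.262, -0.0], [-0.0, 0.001, -1.0]]
force: [-0.4, -0.2, -0.6]
width: 0.0528
grasp_force: 0.0
```

Call:
arm_command(targets=[[0,0,0,0,0,0],[0,0,0,0,0,0],[0,0,0,0,0,0],[0,0,0,0,0,0],[0,0,0,0,0,0],[0,0,0,0,0,0],[0,0,0,0,0,0]], claw=0, grip_force=20)

```text
clock: 9.57
tcp_pos: [0.445, -0.3211, -0.0251]
eef_rot: [[0.262, 0.965, -0.0], [0.965, -0.262, 0.0], [0.0, -0.0, -1.0]]
force: [0.3, 0.3, -0.9]
width: 0.0178
grasp_force: 20.0
```

Call:
arm_command(targets=[[0,0,0.01,0,0,0],[0,0,0.03,0,0,0],[0,0,0.055,0,0,0],[0,0,0.085,0,0,0],[0.005,0.02,0.085,0,0,-3],[0.015,0.055,0.085,0,0,-9],[0.025,0.09,0.085,0,0,-15],[0.034,0.125,0.085,0,0,-20],[0.043,0.16,0.085,0,0,-26],[0.052,0.2,0.085,0,0,-31]])

```text
clock: 10.4
tcp_pos: [0.4973, -0.1202, 0.061]
eef_rot: [[0.726, 0.688, 0.001], [0.688, -0.726, -0.001], [0.0, 0.001, -1.0]]
force: [-1.2, 0.1, -0.2]
width: 0.0177
grasp_force: 20.0
```

Call:
arm_command(targets=[[0.01,0.035,0,0,0,-5],[0.02,0.07,0,0,0,-11],[0.028,0.105,0,0,0,-16],[0.036,0.14,0,0,0,-22],[0.044,0.17,0,0,0,-26],[0.05,0.19,0,0,0,-29],[0.052,0.1995,0,0,0,-30.4],[0.052,0.1995,0,0,0,-30.4],[0.052,0.1995,0,0,0,-30.4],[0.052,0.1995,0,0,0,-30.4]])

```text
clock: 11.23
tcp_pos: [0.549, 0.0776, 0.0604]
eef_rot: [[0.973, 0.232, 0.0], [0.232, -0.973, -0.0], [0.0, 0.0, -1.0]]
force: [-0.2, 0.6, -0.4]
width: 0.0178
grasp_force: 20.0
```

Run:
```python
from h import *
st(); shot('wrist','w5'); shot('top','t5')
```

```text
t 11.23 p [0.549  0.0776 0.0604] yawy -76.57 z [ 0. -0. -1.] q [ 4.5 -1.  90.1 -0.  91.  81.1] F [-0.2  0.6 -0.4] w 0.0178 g 19.99815344810486
```

View pics/w5.png

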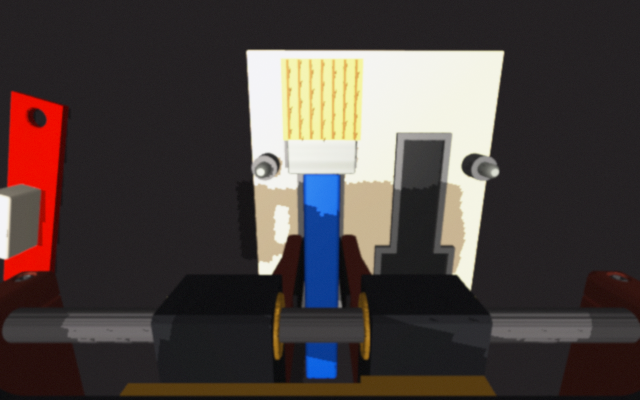

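The wrist view shows the brush straight in the grip, bristle end at (322,58), over the tray, whose far corners are at (247,51) and (503,51), with pins at (265,167) and (485,168). I'll use it to check the tray pose.

Run:
```python
from h import *
d=load('w5'); im=d['px']; g=cv2.cvtColor(im,cv2.COLOR_RGB2GRAY).astype(int); hsv=cv2.cvtColor(im,cv2.COLOR_RGB2HSV)
p=np.array([.549,.0776,.0604])
# tray far edge: subpixel row of the dark->bright step on columns, and side edges
cols=list(range(255,276,4))+list(range(370,498,8))
top=[(c,np.argmax(g[30:80,c]>110)+30-.5) for c in cols]
E=ray(d,top,.006)[:,:2]
L=ray(d,[(np.argmax(g[r,225:320]>110)+225-.5,r) for r in range(60,150,6)],.006)[:,:2]
R=ray(d,[(520-np.argmax(g[r,520:420:-1]>110)+.5,r) for r in range(60,150,6)],.006)[:,:2]
def fit(X):
    vx,vy,x,y=cv2.fitLine((X*1000).astype(np.float32),cv2.DIST_HUBER,0,.01,.01).ravel(); return np.array([x,y]),np.degrees(np.arctan2(vy,vx))%180
fe,fl,fr=fit(E),fit(L),fit(R); print('edges',fe,fl,fr)
a=np.radians(np.mean([fe[1]-90,fl[1],fr[1]])); a=np.radians(13.4) if abs(np.degrees(a)-13.4)>4 else a
X=np.array([np.cos(a),np.sin(a)]); Y=np.array([-X[1],X[0]])
cx=fe[0]@X-105; cy=(fl[0]@Y+fr[0]@Y)/2; print('yaw',np.degrees(a),'width',fl[0]@Y-fr[0]@Y,'centre',cx*X+cy*Y)
m=((hsv[...,0]>15)&(hsv[...,0]<40)&(hsv[...,1]>70)&(hsv[...,2]>120)).astype(np.uint8); m[180:]=0; m[:,:275]=0; m[:,370:]=0
ys,xs=np.nonzero(m); B=ray(d,np.c_[xs,ys],.101)[:,:2]*1000; r=cv2.minAreaRect(B.astype(np.float32)); print('bristle',np.round(r,1) if 0 else r)
t=B-p[:2]*1000; print('bristle along tool axis',(t@X).min(),(t@X).max(),'lat',(t@Y).min(),(t@Y).max())
print('pins top z.039',ray(d,[[262,171],[492,173]],.039)[:,:2])
```

```text
edges (array([675.56934 ,  41.898937], dtype=float32), np.float32(103.492355)) (array([611.58344, 146.1582 ], dtype=float32), np.float32(13.332968)) (array([656.96497 , -28.435184], dtype=float32), np.float32(13.591129))
yaw 13.472149 width 180.3618 centre [567.37415   42.834618]
bristle ((625.312744140625, 94.92969512939453), (34.657691955566406, 34.841705322265625), 12.660757064819336)
bristle along tool axis 60.70530936925521 95.34332830101869 lat -18.18309606479643 16.732206644584334
pins top z.039 [[ 0.57411959  0.12352847]
 [ 0.60847145 -0.02582088]]
```

Call:
arm_command(targets=[[0,0,-0.02,0,0,0],[0,0,-0.04,0,0,0],[0,0,-0.055,0,0,0],[0,0,-0.065,0,0,0],[0,0,-0.07,0,0,0],[0,0,-0.074,0,0,0],[0,0,-0.077,0,0,0],[0,0,-0.078,0,0,0],[0,0,-0.079,0,0,0],[0,0,-0.079,0,0,0]])

```text
clock: 12.17
tcp_pos: [0.5494, 0.0784, -0.0184]
eef_rot: [[0.973, 0.232, 0.001], [0.232, -0.973, 0.0], [0.001, 0.0, -1.0]]
force: [-0.1, -0.9, -0.2]
width: 0.0177
grasp_force: 20.0
```

Run:
```python
from h import *
st()
```

```text
t 12.17 p [ 0.5494  0.0784 -0.0184] yawy -76.59 z [ 0.001  0.    -1.   ] q [ 4.6  1.8 95.4 -0.  82.8 81.2] F [-0.1 -0.9 -0.2] w 0.0177 g 19.99822586774826
```

Call:
arm_command(targets=[[0,0,-0.0015,0,0,0],[0,0,-0.0015,0,0,0],[0,0,-0.0015,0,0,0]])

```text
clock: 12.42
tcp_pos: [0.5497, 0.0784, -0.0191]
eef_rot: [[0.973, 0.232, 0.002], [0.232, -0.973, 0.0], [0.002, 0.0, -1.0]]
force: [-1.4, 0.1, 5.4]
width: 0.0175
grasp_force: 20.0
```

Call:
arm_command(targets=[[0,0,0,0,0,0],[0,0,0,0,0,0],[0,0,0,0,0,0],[0,0,0,0,0,0],[0,0,0.02,0,0,0],[0,0,0.05,0,0,0],[0,0,0.08,0,0,0],[0,0,0.08,0,0,0]], claw=0.42)

```text
clock: 13.08
tcp_pos: [0.5524, 0.0786, 0.0666]
eef_rot: [[0.973, 0.232, 0.01], [0.232, -0.973, 0.001], [0.01, 0.002, -1.0]]
force: [0.1, -0.6, 0.7]
width: 0.037
grasp_force: 0.0
```

Call:
arm_command(targets=[[0.075,-0.329,0,0,0,65],[0.075,-0.329,0,0,0,65],[0.075,-0.329,0,0,0,65],[0.075,-0.329,0,0,0,65],[0.075,-0.329,0,0,0,65],[0.075,-0.329,0,0,0,65],[0.075,-0.329,0,0,0,65],[0.075,-0.329,0,0,0,65],[0.075,-0.329,0,0,0,65],[0.075,-0.329,0,0,0,65],[0.075,-0.329,0,0,0,65],[0.075,-0.329,0,0,0,65]], claw=0.6)

```text
clock: 14.08
tcp_pos: [0.6238, -0.2506, 0.0587]
eef_rot: [[0.203, 0.979, -0.001], [0.979, -0.203, 0.001], [0.0, -0.001, -1.0]]
force: [0.5, -0.1, -0.4]
width: 0.0527
grasp_force: 0.0
```

Run:
```python
from h import *
st(); shot('wrist','w6'); shot('top','t6'); st(); d=load('w6'); a=d['px'].copy()
t=load('t6')['px'][145:245,240:400]; cv2.imwrite('pics/v6.png',np.vstack([a[:330],cv2.resize(t,(400,250),interpolation=cv2.INTER_CUBIC) if 0 else cv2.copyMakeBorder(cv2.resize(t,(416,260),interpolation=cv2.INTER_CUBIC),0,0,0,224,cv2.BORDER_CONSTANT)])[:,:,::-1])
```

```text
t 14.08 p [ 0.6238 -0.2506  0.0587] yawy -11.72 z [-0.001  0.001 -1.   ] q [-24.8  17.1  70.4   0.   92.5 -13.1] F [ 0.5 -0.1 -0.4] w 0.0527 g 0.0
t 14.18 p [ 0.624  -0.2499  0.0593] yawy -11.63 z [-0.  0. -1.] q [-24.7  17.   70.4   0.   92.5 -13.1] F [-0.2  0.5 -0. ] w 0.0526 g 0.0
```

View pics/v6.png

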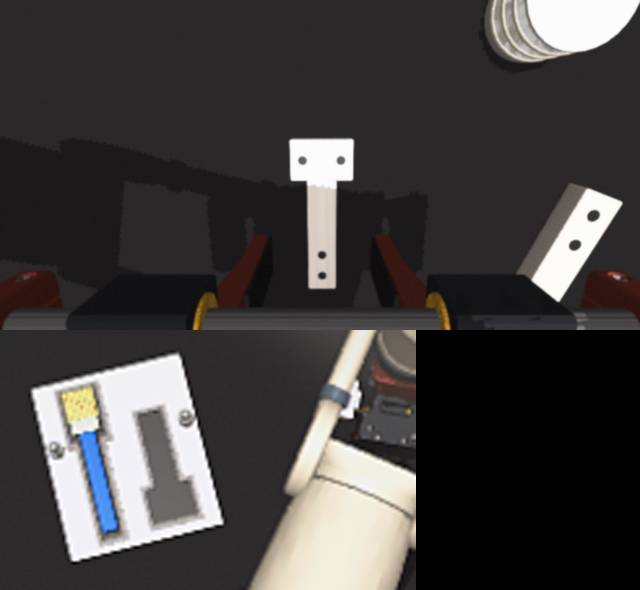

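The brush is in its bay with the bristles in the wide end. The small bracket is centred below the gripper, head at (322,160) and stem end at (322,288). I'll measure both numerically.

Run:
```python
from h import *
d=load('w6'); g=cv2.cvtColor(d['px'],cv2.COLOR_RGB2GRAY).astype(int)
m=np.zeros(g.shape,np.uint8); m[125:300,280:365]=g[125:300,280:365]>115; m=cv2.morphologyEx(m,cv2.MORPH_CLOSE,np.ones((9,9)))
ys,xs=np.nonzero(m); X=ray(d,np.c_[xs,ys],.014)[:,:2]*1000; print('bracket',cv2.minAreaRect(X.astype(np.float32)),X.mean(0))
hd=X[np.isin(ys,range(145,175))].mean(0); tl=X[np.isin(ys,range(260,280))].mean(0); v=hd-tl; print('axis',np.degrees(np.arctan2(v[1],v[0])))
d=load('t6'); hsv=cv2.cvtColor(d['px'],cv2.COLOR_RGB2HSV)
m=np.zeros(g.shape,bool); m[145:245,240:330]=True
a=np.radians(13.45);A=np.array([[np.cos(a),np.sin(a)],[-np.sin(a),np.cos(a)]])
for n,lo,hi in (('handle',95,130),('bristle',15,40)):
    k=m&(hsv[...,0]>lo)&(hsv[...,0]<hi)&(hsv[...,1]>90); ys,xs=np.nonzero(k)
    X=(ray(d,np.c_[xs,ys],.022)[:,:2]-[.5674,.0428])@A.T*1000; r=cv2.minAreaRect(X.astype(np.float32)); print(n,'tray frame',np.round(r[0],1),np.round(r[1],1),round(r[2],1))
```

```text
bracket ((623.2094116210938, -256.39532470703125), (120.68881225585938, 46.716854095458984), 78.7959213256836) [ 625.72735249 -242.6962854 ]
axis 78.39170535647341
handle tray frame [-23.7  38.6] [118.8  19.6] 0.2
bristle tray frame [69.6 37.9] [33.3 35.3] 0.1
```

Call:
arm_command(targets=[[0,-0.001,-0.02,0,0,0.2],[0,-0.001,-0.04,0,0,0.2],[0,-0.001,-0.06,0,0,0.2],[0,-0.001,-0.073,0,0,0.2],[0,-0.001,-0.08,0,0,0.2],[0,-0.001,-0.083,0,0,0.2],[0,-0.001,-0.0843,0,0,0.2],[0,-0.001,-0.0843,0,0,0.2],[0,-0.001,-0.0843,0,0,0.2]])

```text
clock: 14.93
tcp_pos: [0.6248, -0.252, -0.0233]
eef_rot: [[0.198, 0.98, 0.002], [0.98, -0.198, -0.001], [-0.001, 0.002, -1.0]]
force: [-0.7, -0.8, 0.4]
width: 0.0527
grasp_force: 0.0
```

Call:
arm_command(targets=[[0,0,0,0,0,0],[0,0,0,0,0,0],[0,0,0,0,0,0],[0,0,0,0,0,0],[0,0,0,0,0,0],[0,0,0,0,0,0],[0,0,0,0,0,0]], claw=0, grip_force=30)

```text
clock: 15.52
tcp_pos: [0.624, -0.2517, -0.0247]
eef_rot: [[0.198, 0.98, 0.0], [0.98, -0.198, -0.0], [-0.0, 0.0, -1.0]]
force: [0.6, 0.4, 0.7]
width: 0.0216
grasp_force: 30.0
```

Call:
arm_command(targets=[[0,0,0.01,0,0,0],[0,0,0.03,0,0,0],[0,0,0.055,0,0,0],[0,0,0.085,0,0,0],[-0.003,0.01,0.085,0,0,5],[-0.006,0.02,0.085,0,0,11],[-0.01,0.035,0.085,0,0,17],[-0.015,0.05,0.085,0,0,23],[-0.02,0.065,0.085,0,0,29],[-0.025,0.08,0.085,0,0,35],[-0.03,0.095,0.085,0,0,41],[-0.035,0.11,0.085,0,0,47]])

```text
clock: 16.52
tcp_pos: [0.5886, -0.1409, 0.0606]
eef_rot: [[-0.586, 0.81, -0.0], [0.81, 0.586, 0.0], [0.0, -0.0, -1.0]]
force: [0.4, 0.2, -2.4]
width: 0.0212
grasp_force: 30.0
```

Call:
arm_command(targets=[[-0.005,0.015,0,0,0,6],[-0.009,0.03,0,0,0,12],[-0.013,0.045,0,0,0,18],[-0.017,0.06,0,0,0,24],[-0.021,0.075,0,0,0,30],[-0.025,0.09,0,0,0,36],[-0.029,0.105,0,0,0,42],[-0.033,0.12,0,0,0,48],[-0.036,0.13,0,0,0,54],[-0.038,0.137,0,0,0,60],[-0.039,0.141,0,0,0,65],[-0.0391,0.141,0,0,0,67.9]])

```text
clock: 17.52
tcp_pos: [0.5496, 0.0003, 0.0607]
eef_rot: [[-0.971, -0.239, 0.0], [-0.239, 0.971, 0.0], [-0.0, 0.0, -1.0]]
force: [0.7, -1.0, -1.3]
width: 0.0215
grasp_force: 30.0
```

Call:
arm_command(targets=[[0,0,0,0,0,0],[0,0,0,0,0,0],[0,0,0,0,0,0]])

```text
clock: 17.77
tcp_pos: [0.5499, -0.0008, 0.0604]
eef_rot: [[-0.973, -0.232, 0.0], [-0.232, 0.973, -0.0], [-0.0, -0.0, -1.0]]
force: [0.0, -0.4, -1.3]
width: 0.0217
grasp_force: 30.0
```

Run:
```python
from h import *
st(); shot('wrist','w7'); d=load('w7')
cv2.imwrite('pics/v7.png',d['px'][:,:,::-1])
```

```text
t 17.77 p [ 0.5499 -0.0008  0.0604] yawy 103.4 z [ 0. -0. -1.] q [  -3.6   -1.7   90.7   -0.    91.  -107. ] F [ 0.  -0.4 -1.3] w 0.0217 g 29.999683499336243
```

View pics/v7.png

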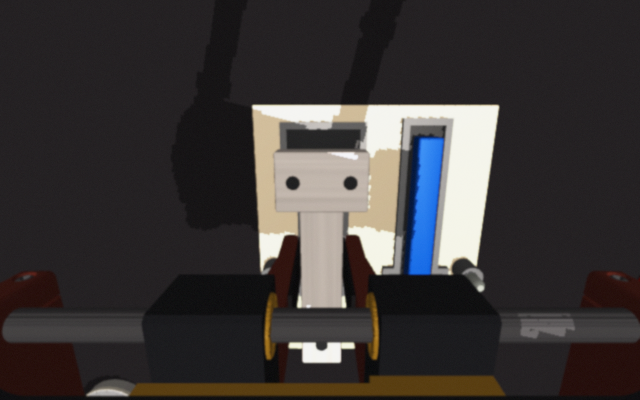

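The bracket head (275–368, 150–210) lines up with the wide bay (280–367, 122) and the brush lies in its bay. Lowering now.

Call:
arm_command(targets=[[0,0,-0.02,0,0,0],[0,0,-0.04,0,0,0],[0,0,-0.055,0,0,0],[0,0,-0.065,0,0,0],[0,0,-0.07,0,0,0],[0,0,-0.074,0,0,0],[0,0,-0.077,0,0,0],[0,0,-0.079,0,0,0],[0,0,-0.08,0,0,0],[0,0,-0.0805,0,0,0],[0,0,-0.0805,0,0,0]])

```text
clock: 18.73
tcp_pos: [0.5505, -0.0007, -0.0187]
eef_rot: [[-0.972, -0.234, 0.001], [-0.234, 0.972, -0.0], [-0.001, -0.001, -1.0]]
force: [-3.0, 0.5, 5.8]
width: 0.0214
grasp_force: 30.0
```

Call:
arm_command(targets=[[0,0,0,0,0,0],[0,0,0,0,0,0],[0,0,0,0,0,0],[0,0,0,0,0,0],[0,0,0.02,0,0,0],[0,0,0.05,0,0,0],[0,0,0.08,0,0,0],[0,0,0.08,0,0,0]], claw=0.46)

```text
clock: 19.4
tcp_pos: [0.5533, -0.0009, 0.0668]
eef_rot: [[-0.972, -0.234, 0.01], [-0.234, 0.972, -0.001], [-0.01, -0.003, -1.0]]
force: [0.8, -0.5, 1.1]
width: 0.0408
grasp_force: 0.0
```

Call:
arm_command(targets=[[-0.061,0.302,0.01,0,0,-16.4],[-0.061,0.302,0.01,0,0,-16.4],[-0.061,0.302,0.01,0,0,-16.4],[-0.061,0.302,0.01,0,0,-16.4],[-0.061,0.302,0.01,0,0,-16.4],[-0.061,0.302,0.01,0,0,-16.4],[-0.061,0.302,0.01,0,0,-16.4],[-0.061,0.302,0.01,0,0,-16.4],[-0.061,0.302,0.01,0,0,-16.4],[-0.061,0.302,0.01,0,0,-16.4],[-0.061,0.302,0.01,0,0,-16.4],[-0.061,0.302,0.01,0,0,-16.4]], claw=0.6)

```text
clock: 20.4
tcp_pos: [0.4893, 0.3, 0.0694]
eef_rot: [[-0.999, 0.052, -0.0], [0.052, 0.999, -0.001], [0.0, -0.001, -1.0]]
force: [0.4, -0.5, 0.0]
width: 0.0529
grasp_force: 0.0
```

Run:
```python
from h import *
st(); shot('wrist','w8'); shot('top','t8')
d=load('w8'); im=d['px']; hsv=cv2.cvtColor(im,cv2.COLOR_RGB2HSV); H,S,V=[hsv[...,i].astype(int) for i in range(3)]
red=(((H<6)|(H>174))&(S>180)&(V>130)).astype(np.uint8)
n,l,s,c=cv2.connectedComponentsWithStats(red)
for i in range(1,n):
    if s[i,4]>200: print('red',s[i],ray(d,[c[i]],.006).round(4))
d=load('t8'); hsv=cv2.cvtColor(d['px'],cv2.COLOR_RGB2HSV); H,S,V=[hsv[...,i].astype(int) for i in range(3)]
a=np.radians(13.45);A=np.array([[np.cos(a),np.sin(a)],[-np.sin(a),np.cos(a)]])
g=cv2.cvtColor(d['px'],cv2.COLOR_RGB2GRAY); t=d['px'][145:245,240:340]
cv2.imwrite('pics/v8.png',np.vstack([im,cv2.copyMakeBorder(cv2.resize(t,(200,200),interpolation=cv2.INTER_CUBIC),0,0,0,440,cv2.BORDER_CONSTANT)])[:,:,::-1])
```

```text
t 20.4 p [0.4893 0.3    0.0694] yawy 87.02 z [-0.    -0.001 -1.   ] q [ 28.1   1.8  86.3  -0.   91.9 -58.9] F [ 0.4 -0.5  0. ] w 0.0529 g 0.0
red [ 299   85   50  220 7840] [[0.4765 0.3018 0.006 ]]
```

View pics/v8.png

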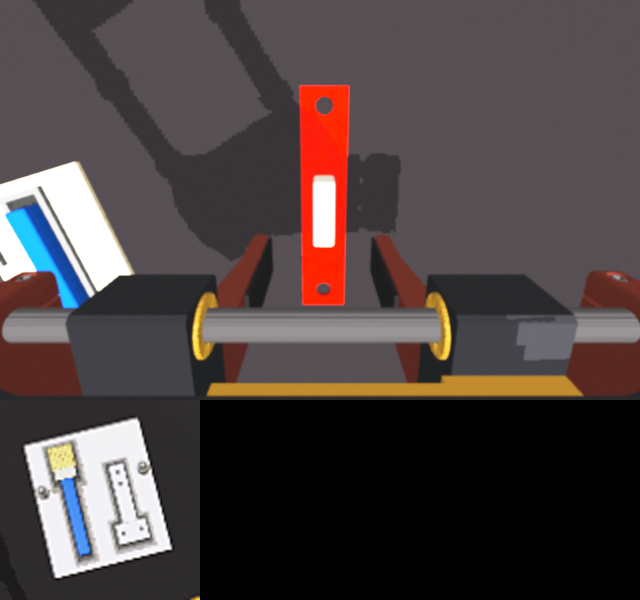

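Both parts lie in their bays. The bar is seen end-on, with its holes at (324,105) and (322,289) and the grip block at (324,212). That was my tenth and last picture, so from here I'll work numerically.

```bash
cat > m.py <<'E'
from h import *
def holes(f,boxes,z,thr=90):
    d=load(f); im=d['px'].astype(int); out=[]
    for x0,y0,x1,y1 in boxes:
        m=(im[y0:y1,x0:x1,0]<thr).astype(np.uint8); n,l,s,c=cv2.connectedComponentsWithStats(m)
        i=1+s[1:,4].argmax(); out.append(c[i]+[x0,y0]); print('hole px',out[-1].round(1),s[i])
    return ray(d,out,z)[:,:2]
E
python3 - <<'E'
from m import *
h=holes('w8',[(310,92,340,118),(310,280,335,298)],.003); v=h[0]-h[1]
print(h,'len',np.hypot(*v),'mid',h.mean(0),'ang',np.degrees(np.arctan2(v[1],v[0])))
d=load('w8'); hsv=cv2.cvtColor(d['px'],cv2.COLOR_RGB2HSV); m=np.zeros(hsv.shape[:2],bool); m[165:260,302:346]=True
ys,xs=np.nonzero(m&(hsv[...,1]<90)&(hsv[...,2]>150)); X=ray(d,np.c_[xs,ys],.034)[:,:2]*1000; r=cv2.minAreaRect(X.astype(np.float32)); print('block',r)
d=load('t8'); g=cv2.cvtColor(d['px'],cv2.COLOR_RGB2GRAY); a=np.radians(13.45);A=np.array([[np.cos(a),np.sin(a)],[-np.sin(a),np.cos(a)]])
# bracket: bright blob bounded by the dark bay floor
v,u=np.mgrid[145:245,240:340]; X=((ray(d,np.c_[u.ravel(),v.ravel()],.02)[:,:2]-[.5674,.0428])@A.T*1000); 
k=(abs(X[:,1]+38)<40)&(abs(X[:,0]+22)<78); b=np.zeros(g.shape,np.uint8); b[145:245,240:340]=(k.reshape(100,100))&(g[145:245,240:340]>150)
n,l,s,c=cv2.connectedComponentsWithStats(b)
for i in range(1,n):
    if s[i,4]>60:
        q=X[(l[145:245,240:340]==i).ravel()]; r=cv2.minAreaRect(q.astype(np.float32)); print('blob',s[i,4],np.round(r[0],1),np.round(r[1],1),round(r[2],1))
E
```

```text
hole px [324.  105.2] [  7   6  14  15 159]
hole px [323.1 288.2] [ 8  5 11  8 64]
[[0.41164336 0.30560752]
 [0.56767873 0.29712422]] len 0.15626581326067226 mid [0.48966104 0.30136587] ang 176.88801685776244
block ((487.129638671875, 301.3753967285156), (15.827054023742676, 53.69227600097656), 87.08744812011719)
blob 1187 [-22.1 -38. ] [155.7  79.9] 0.0
```

Call:
arm_command(targets=[[0.0008,0,-0.02,0,0,-0.1],[0.0008,0,-0.04,0,0,-0.1],[0.0008,0,-0.06,0,0,-0.1],[0.0008,0,-0.075,0,0,-0.1],[0.0008,0,-0.085,0,0,-0.1],[0.0008,0,-0.09,0,0,-0.1],[0.0008,0,-0.092,0,0,-0.1],[0.0008,0,-0.092,0,0,-0.1],[0.0008,0,-0.092,0,0,-0.1]])

```text
clock: 21.25
tcp_pos: [0.4904, 0.3015, -0.0211]
eef_rot: [[-0.999, 0.052, 0.001], [0.052, 0.999, 0.001], [-0.001, 0.001, -1.0]]
force: [0.4, -0.2, 0.7]
width: 0.0529
grasp_force: 0.0
```

Call:
arm_command(targets=[[0,0,0,0,0,0],[0,0,0,0,0,0],[0,0,0,0,0,0],[0,0,0,0,0,0],[0,0,0,0,0,0],[0,0,0,0,0,0],[0,0,0,0,0,0]], claw=0, grip_force=40)

```text
clock: 21.83
tcp_pos: [0.4897, 0.3014, -0.0222]
eef_rot: [[-0.999, 0.052, 0.0], [0.052, 0.999, 0.0], [-0.0, 0.0, -1.0]]
force: [-0.1, 0.8, 0.3]
width: 0.0155
grasp_force: 40.0
```

Call:
arm_command(targets=[[0,0,0.01,0,0,0],[0,0,0.03,0,0,0],[0,0,0.055,0,0,0],[0,0,0.08,0,0,0],[0,0,0.1,0,0,0],[0.006,-0.015,0.1,0,0,-4],[0.014,-0.035,0.1,0,0,-10],[0.022,-0.055,0.1,0,0,-16],[0.03,-0.075,0.1,0,0,-22],[0.038,-0.095,0.1,0,0,-28],[0.046,-0.115,0.1,0,0,-34],[0.054,-0.135,0.1,0,0,-40]])

```text
clock: 22.83
tcp_pos: [0.5439, 0.1653, 0.0782]
eef_rot: [[-0.728, 0.686, 0.0], [0.686, 0.728, -0.0], [-0.0, 0.0, -1.0]]
force: [-0.4, 0.2, -0.9]
width: 0.0154
grasp_force: 40.0
```

Call:
arm_command(targets=[[0.008,-0.02,0,0,0,-6],[0.016,-0.04,0,0,0,-12],[0.024,-0.06,0,0,0,-18],[0.032,-0.08,0,0,0,-23],[0.039,-0.097,0,0,0,-28],[0.045,-0.11,0,0,0,-31.5],[0.048,-0.1179,0,0,0,-33.45],[0.048,-0.1179,0,0,0,-33.45],[0.048,-0.1179,0,0,0,-33.45],[0.048,-0.1179,0,0,0,-33.45],[0.048,-0.1179,0,0,0,-33.45]])

```text
clock: 23.75
tcp_pos: [0.5914, 0.0494, 0.0778]
eef_rot: [[-0.236, 0.972, -0.0], [0.972, 0.236, 0.0], [0.0, -0.0, -1.0]]
force: [-0.6, -0.3, -0.6]
width: 0.0159
grasp_force: 40.0
```

Run:
```python
from m import *
st(); shot('wrist','w9'); shot('top','t9'); shot('side','s9')
d=load('w9'); im=d['px']; p=np.array([.5917,.0486,.0778]); a=np.radians(103.45); Y=np.array([np.cos(a),np.sin(a),0])
for k in (78,-78):
    print('hole expected px',proj(d,[.5917+Y[0]*k/1e3,.0486+Y[1]*k/1e3,.103]),'pin top px',proj(d,[.5917+Y[0]*k/1e3,.0486+Y[1]*k/1e3,.039]))
hsv=cv2.cvtColor(im,cv2.COLOR_RGB2HSV); H,S,V=[hsv[...,i].astype(int) for i in range(3)]
red=(((H<6)|(H>174))&(S>150)&(V>90)).astype(np.uint8); n,l,s,c=cv2.connectedComponentsWithStats(red)
for i in range(1,n):
    if s[i,4]>300: print(s[i],c[i].round(1))
d=load('top0'); print('joystick box corners z.05',ray(d,[[249,93],[291,98],[287,128],[244,121]],.05)[:,:2].round(3).tolist(),'knob',ray(d,[[271,107]],.1).round(3))
```

```text
t 23.75 p [0.5914 0.0494 0.0778] yawy 13.67 z [-0.  0. -1.] q [  1.5   4.6  82.5   0.   92.9 -12.2] F [-0.6 -0.3 -0.6] w 0.0159 g 39.998921155929565
hole expected px [[322.1232293  102.89723251]] pin top px [[321.89705313 104.94158834]]
hole expected px [[320.75184816 364.74885213]] pin top px [[320.87911281 305.84618654]]
[  283    70    78   167 10119] [321.1 147. ]
[ 293  342   58   41 1949] [321.6 362. ]
joystick box corners z.05 [[0.873, 0.159], [0.855, 0.03], [0.759, 0.043], [0.783, 0.173]] knob [[0.808 0.086 0.1  ]]
```

Run:
```python
from m import *
st(); shot('wrist','w10'); st(); d=load('w10'); im=d['px']; hsv=cv2.cvtColor(im,cv2.COLOR_RGB2HSV); H,S,V=[hsv[...,i].astype(int) for i in range(3)]
red=((H<8)|(H>172))&(S>120)&(V>60)
for n,(x0,y0,x1,y1) in {'A':(296,80,348,126),'B':(296,346,346,382)}.items():
    m=(~red[y0:y1,x0:x1]).astype(np.uint8); k,l,s,c=cv2.connectedComponentsWithStats(m)
    for i in range(1,k):
        if s[i,4]>40:
            print(n,s[i]+[x0,y0,0,0,0],(c[i]+[x0,y0]).round(1),'world',ray(d,[c[i]+[x0,y0]],.1075)[0].round(4))
    print(cv2.resize(V[y0:y1,x0:x1].astype(np.uint8),None,fx=.5,fy=.5,interpolation=cv2.INTER_AREA)[:, ::1].tolist() if 0 else '')
g=V[84:124:2,300:346:2]; r=red[84:124:2,300:346:2]
for a,b in zip(g,r): print(' '.join('  .' if q else f'{p:3d}' for p,q in zip(a,b)))
```

```text
t 23.9 p [0.5915 0.0491 0.0778] yawy 13.64 z [ 0.  0. -1.] q [  1.5   4.6  82.5   0.   92.9 -12.2] F [-0.  -0.8 -0.6] w 0.0159 g 39.998828172683716
t 23.95 p [0.5916 0.049  0.0778] yawy 13.62 z [ 0.  0. -1.] q [  1.4   4.6  82.5   0.   92.9 -12.2] F [ 0.5  0.6 -1.1] w 0.0156 g 39.998849630355835
A [307  88  29  29 652] [321.2 101.3] world [0.5731 0.1247 0.1075]

B [312 359  19  11 165] [321. 364.] world [ 0.609  -0.023   0.1075]

  .   .   .   .   .   .   .   .   .   .   .   .   .   .   .   .   .   .   .   .   .   .   .
  .   .   .   .   .   .   .   .   .   .   .   .   .   .   .   .   .   .   .   .   .   .   .
  .   .   .   .   .   .   .   . 144 127 122 118 121 131   .   .   .   .   .   .   .   .   .
  .   .   .   .   .   . 180 231 241 241 240 241 241 242 236 184   .   .   .   .   .   .   .
  .   .   .   .   .   . 232 244 240 232 224 225 229 235 242 237 187   .   .   .   .   .   .
  .   .   .   .   . 230 243 229 207 202 201 203 200 197 216 239 237   .   .   .   .   .   .
  .   .   .   . 203 241 223 130 119 149 170 191 166 116 133 179 237 212   .   .   .   .   .
  .   .   .   . 216 23
[... 473 characters left out ...]
 107 168 167  97  72  89 103 106   .   .   .   .   .   .
  .   .   .   .   . 187 197 180 110  87  89  85  77  82  99 103 132   .   .   .   .   .   .
  .   .   .   .   .   . 195 193 137 118  99  93  94 100 103 133   .   .   .   .   .   .   .
  .   .   .   .   .   .   . 194 193 191 172 147 102 111   .   .   .   .   .   .   .   .   .
  .   .   .   .   .   .   .   .   . 203 203 179   .   .   .   .   .   .   .   .   .   .   .
  .   .   .   .   .   .   .   .   .   .   .   .   .   .   .   .   .   .   .   .   .   .   .
  .   .   .   .   .   .   .   .   .   .   .   .   .   .   .   .   .   .   .   .   .   .   .
  .   .   .   .   .   .   .   .   .   .   .   .   .   .   .   .   .   .   .   .   .   .   .
```

Run:
```python
from m import *
d=load('w10'); h=ray(d,[[321.2,101.6],[321.,364.]],.103)[:,:2]; v=h[0]-h[1]; P=ray(d,[[321.2,104.5]],.039)[0,:2]
print('holes',h.round(4),'len',np.hypot(*v).round(4),'mid',h.mean(0).round(4),'ang',np.degrees(np.arctan2(v[1],v[0])).round(2))
print('pinA seen',P.round(4)); st()
a=np.radians(13.45);R=np.array([[np.cos(a),-np.sin(a)],[np.sin(a),np.cos(a)]]); c=np.array([.5674,.0428])
print('pinA,B from tray fit',(c+R@[.025,.078]).round(4),(c+R@[.025,-.078]).round(4),'seat',(c+R@[.025,0]).round(4))
```

```text
holes [[ 0.5731  0.1247]
 [ 0.6099 -0.0269]] len 0.1561 mid [0.5915 0.0489] ang 103.64
pinA seen [0.5732 0.1244]
t 23.95 p [0.5916 0.049  0.0778] yawy 13.62 z [ 0.  0. -1.] q [  1.4   4.6  82.5   0.   92.9 -12.2] F [ 0.5  0.6 -1.1] w 0.0156 g 39.998849630355835
pinA,B from tray fit [0.5736 0.1245] [ 0.6099 -0.0272] seat [0.5917 0.0486]
```

The holes and pins agree to within about 0.5 mm. I'll lower to just above the pins, check, then seat slowly.

Call:
arm_command(targets=[[0,0,-0.01,0,0,0],[0,0,-0.025,0,0,0],[0,0,-0.04,0,0,0],[0,0,-0.05,0,0,0],[0,0,-0.055,0,0,0],[0,0,-0.057,0,0,0],[0,0,-0.057,0,0,0],[0,0,-0.057,0,0,0],[0,0,-0.057,0,0,0],[0,0,-0.057,0,0,0]])

```text
clock: 24.78
tcp_pos: [0.5923, 0.0484, 0.0217]
eef_rot: [[-0.234, 0.972, 0.002], [0.972, 0.234, -0.0], [-0.0, 0.002, -1.0]]
force: [-0.3, -0.4, -1.3]
width: 0.0161
grasp_force: 40.0
```

Call:
arm_command(targets=[[0,0,-0.002,0,0,0],[0,0,-0.004,0,0,0],[0,0,-0.006,0,0,0],[0,0,-0.008,0,0,0],[0,0,-0.008,0,0,0],[0,0,-0.008,0,0,0]])

```text
clock: 25.28
tcp_pos: [0.5915, 0.0484, 0.0124]
eef_rot: [[-0.234, 0.972, -0.001], [0.972, 0.234, -0.0], [0.0, -0.001, -1.0]]
force: [-0.0, 0.1, -1.2]
width: 0.0153
grasp_force: 40.0
```

Call:
arm_command(targets=[[0,0,-0.002,0,0,0],[0,0,-0.004,0,0,0],[0,0,-0.006,0,0,0],[0,0,-0.008,0,0,0],[0,0,-0.009,0,0,0],[0,0,-0.0095,0,0,0],[0,0,-0.01,0,0,0],[0,0,-0.0105,0,0,0],[0,0,-0.011,0,0,0],[0,0,-0.011,0,0,0]])

```text
clock: 26.12
tcp_pos: [0.5918, 0.0484, 0.0019]
eef_rot: [[-0.234, 0.972, 0.0], [0.972, 0.234, 0.0], [-0.0, 0.0, -1.0]]
force: [-0.5, -0.1, -1.5]
width: 0.0158
grasp_force: 40.0
```

Call:
arm_command(targets=[[0,0,-0.0005,0,0,0],[0,0,-0.001,0,0,0],[0,0,-0.0015,0,0,0],[0,0,-0.0015,0,0,0]])

```text
clock: 26.45
tcp_pos: [0.5919, 0.0484, 0.0018]
eef_rot: [[-0.234, 0.972, 0.001], [0.972, 0.234, -0.0], [-0.0, 0.001, -1.0]]
force: [-3.7, -0.0, 5.7]
width: 0.0156
grasp_force: 40.0
```

Contact came exactly at the expected seat height. Releasing and retreating.

Call:
arm_command(targets=[[0,0,0.0005,0,0,0],[0,0,0.001,0,0,0],[0,0,0.001,0,0,0],[0,0,0.001,0,0,0],[0,0,0.001,0,0,0],[0,0,0.01,0,0,0],[0,0,0.03,0,0,0],[0,0,0.06,0,0,0],[0,0,0.1,0,0,0],[0,0,0.1,0,0,0],[0,0,0.1,0,0,0]], claw=0.46)

```text
clock: 27.37
tcp_pos: [0.5938, 0.0485, 0.1048]
eef_rot: [[-0.234, 0.972, 0.007], [0.972, 0.234, 0.0], [-0.002, 0.007, -1.0]]
force: [-0.3, 0.4, 0.5]
width: 0.0408
grasp_force: 0.0
```

Call:
arm_command(targets=[[-0.04,-0.03,0.03,0,0,0],[-0.08,-0.06,0.05,0,0,0],[-0.11,-0.09,0.05,0,0,0],[-0.13,-0.12,0.05,0,0,0],[-0.13,-0.15,0.05,0,0,0],[-0.13,-0.18,0.05,0,0,0],[-0.13,-0.2,0.05,0,0,0],[-0.13,-0.2,0.05,0,0,0],[-0.13,-0.2,0.05,0,0,0]])

```text
clock: 28.12
tcp_pos: [0.461, -0.152, 0.1491]
eef_rot: [[-0.232, 0.973, -0.002], [0.973, 0.232, 0.001], [0.002, -0.002, -1.0]]
force: [-0.5, 0.6, 0.7]
width: 0.0408
grasp_force: 0.0
```

Run:
```python
from m import *
st(); shot('top','t11'); shot('wrist','w11')
a=np.radians(13.45);A=np.array([[np.cos(a),np.sin(a)],[-np.sin(a),np.cos(a)]])
for f in ('t11',):
    d=load(f); hsv=cv2.cvtColor(d['px'],cv2.COLOR_RGB2HSV); H,S,V=[hsv[...,i].astype(int) for i in range(3)]
    m=np.zeros(H.shape,bool); m[140:250,235:345]=True
    for n,k,z in (('bar',((H<8)|(H>172))&(S>120),.03),('handle',(H>95)&(H<130)&(S>90),.022),('bristle',(H>15)&(H<40)&(S>80),.022)):
        ys,xs=np.nonzero(m&k)
        if len(xs)<20: print(n,'unseen',len(xs)); continue
        X=(ray(d,np.c_[xs,ys],z)[:,:2]-[.5674,.0428])@A.T*1000; r=cv2.minAreaRect(X.astype(np.float32)); print(n,len(xs),np.round(r[0],1),np.round(r[1],1),round(r[2],1))
    # bracket: brightness profile across the crossbar (tray x=-67) and along the stem axis (y=-38)
    g=cv2.cvtColor(d['px'],cv2.COLOR_RGB2GRAY)
    def prof(P,z): 
        W=np.c_[np.array(P)/1000@A+[.5674,.0428],np.full(len(P),z)]; u=proj(d,W).astype(np.float32); return cv2.remap(g,u[:,0],u[:,1],cv2.INTER_LINEAR).ravel()
    print('cross y -76..0 step2',prof([(-67,y) for y in range(-76,2,2)],.02).tolist())
    print('along x -96..0 step2',prof([(x,-38) for x in range(-100,2,2)],.02).tolist())
```

```text
t 28.12 p [ 0.461  -0.152   0.1491] yawy 13.42 z [-0.002  0.001 -1.   ] q [-22.3 -12.7  91.8   0.  101.  -35.7] F [-0.5  0.6  0.7] w 0.0408 g 0.0
bar 606 [-81.4  -8.7] [264.9 188.7] 4.5
handle 200 [-37.9  38.4] [90.5 19.6] 0.4
bristle 179 [-78.1  10.9] [333.6 124.4] 25.5
cross y -76..0 step2 [242, 244, 237, 220, 197, 163, 115, 190, 234, 241, 201, 153, 133, 190, 235, 243, 244, 243, 242, 242, 243, 243, 244, 244, 191, 148, 119, 191, 238, 247, 198, 145, 113, 139, 179, 218, 237, 243, 243]
along x -96..0 step2 [245, 247, 226, 191, 179, 154, 123, 105, 117, 179, 222, 244, 244, 243, 242, 242, 242, 242, 242, 242, 243, 243, 242, 238, 238, 240, 242, 243, 243, 242, 242, 242, 243, 243, 242, 243, 243, 243, 243, 242, 242, 242, 242, 242, 242, 242, 243, 243, 243, 243, 244]
```

Run:
```python
from m import *
a=np.radians(13.45);A=np.array([[np.cos(a),np.sin(a)],[-np.sin(a),np.cos(a)]])
for f,z in (('t11',.03),):
    d=load(f); hsv=cv2.cvtColor(d['px'],cv2.COLOR_RGB2HSV); H,S,V=[hsv[...,i].astype(int) for i in range(3)]
    b=(((H<8)|(H>172))&(S>150)&(V>120)).astype(np.uint8); n,l,s,c=cv2.connectedComponentsWithStats(b)
    for i in range(1,n):
        if s[i,4]>150:
            ys,xs=np.nonzero(l==i); X=(ray(d,np.c_[xs,ys],z)[:,:2]-[.5674,.0428])@A.T*1000; r=cv2.minAreaRect(X.astype(np.float32)); print(f,s[i],np.round(r[0],1),np.round(r[1],1),round(r[2],1))
st()
```

```text
t11 [194 130  16  16 202] [228.6 215.4] [45.8 47.9] 78.0
t11 [255 170  63  27 545] [25.3 -0.2] [ 38.1 186.6] 0.5
t 28.22 p [ 0.4616 -0.1507  0.1495] yawy 13.58 z [-0.001  0.001 -1.   ] q [-22.1 -12.7  91.8   0.  101.  -35.7] F [0.3 0.2 0.3] w 0.0404 g 0.0
```

The bar measures (25.3, -0.2) mm in the tray frame at 0.5°, on the pins, and the brush and bracket are in place. Handing in.

```bash
python3 -c "
from workcell import manip
print(manip.sign_off())"
```

```text
the job is handed in; nothing more can be done
None
```

The brush and bracket are in their matching bays, wide ends in the wide bays, and the hold-down bar was released flush on the pins. I handed the job in at about 28 s; the sign-off returned no verdict, so success rests on my own camera and contact checks.

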